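Pulse the smoothie cup on the blender and set it on the coaster

TASK

Take the orange smoothie cup out of the leaning drainer, stand it upright and centred on the blender's black drive pad, and press it straight down until the pad is fully depressed, keeping it down for about two seconds without letting go of the cup. Then lift it off and stand it upright in the middle of the cork coaster without dropping it, and let go. Leave the two oil bottles and the white bowl where they are.

Things in the scene. Friction and masses are not known exactly. Their poses are not given: they have to be found in the camera images.
- cup: Closed orange smoothie cup, straight cylinder 65 mm in diameter, 150 mm tall, black cap on its lowest 25 mm; up to 0.46 kg. Origin: centre of its underside (black cap end); z up along the cup. It starts leaning 35 degrees from vertical in the drainer, top towards the drainer's -x; its upper 60 mm are free to grip all round, and it draws out along its own axis.
- drainer: Bamboo drainer fixed to the counter, footprint 155 x 100 mm (100 mm to its -x side, 55 mm to its +x side of the origin). Origin on the counter under the centre of the cup's foot, which is 47 mm higher; z up. Foot plate and V-shaped back lean 35 degrees towards its -x (roughly the robot's right, -y); the back supports the cup up to 86 mm from its foot.
- blender_base: Round silver blender base fixed to the counter, 131 mm in diameter at the foot, 100 mm at the top, 110 mm high. Origin: centre of its underside, z up. The black drive pad stands in the centre of its top.
- pad_top (a point): Centre of the top face of the black round drive pad (72 mm in diameter) on the blender base; it moves with the pad: 126 mm above the counter when up, 114 mm when fully depressed (4 mm above the silver top).
- drive_pad (a joint): Travel of the sprung drive pad, in m: 0 up, 0.012 fully depressed at a hard stop. It gives way from about 7 N and takes 14 N to reach the stop; the cup's weight alone does not move it. It springs back when relieved.
- coaster: Round cork coaster fixed to the counter, 110 mm in diameter, 8 mm thick. Origin: centre of its underside, z up.
- red_bottle: Red oil bottle, loose bystander, 54 mm in diameter, 178 mm tall. Origin: centre of its underside, z up.
- green_bottle: Green oil bottle, loose bystander, 54 mm in diameter, 178 mm tall. Origin: centre of its underside, z up.
- bowl: White bowl, loose bystander, 110 mm in diameter, 50 mm high. Origin: centre of its underside, z up.
Not all that is in view belongs to the job. There is more than one size of the coaster; the job needs the middle-sized.

How it is judged:
On the way:
1. The cup, held in the gripper, stands upright (within 8 degrees) and centred (within 12 mm) on the drive pad and holds it fully down (travel at least 10.5 mm of 12) for 1 s (value of joint drive_pad above 0.0105 m and horizontal distance between cup and pad_top below 0.012 m and z of cup in the frame of pad_top below 0.005 m and angle between cup's own z axis and vertical below 0.14 rad and contact force between cup and the fingers above 1 N), for 1 s.
At the end, for the whole second after the job is handed in: The cup stands still and upright (within 5 degrees, black cap down) on the cork coaster, its centre within 20 mm of the coaster's centre, released, and the drive pad is up again (horizontal distance between cup and coaster below 0.02 m and z of cup in the frame of coaster between 0.004 and 0.012 m and angle between cup's own z axis and vertical below 0.09 rad and linear speed of cup below 0.02 m/s and value of joint drive_pad below 0.002 m); the robot touches nothing.
It fails at once if The cup is dropped (it falls freely faster than 0.6 m/s, about 2 cm) (contact force between cup and anything else below 0.05 N and linear speed of cup above 0.6 m/s).
It fails at once if A bottle or the bowl is moved more than 30 mm or tipped over (distance of any of red_bottle, green_bottle, bowl from where it was at the start of the episode above 0.03 m or angle between any of red_bottle, green_bottle, bowl's own z axis and vertical above 0.4 rad).
It also fails if it takes over 64 s, if anything falls off the work surface, if the arm or the gripper's body presses on something with over 40 N, if the wrist force passes 120 N, or if a joint passes its speed limit or range.

ROBOT

A 6-joint arm with a two-finger parallel gripper is mounted at the origin on the work surface. World frame = base frame: x ahead of the robot, y to its left, z up, the work surface at z = 0. Lengths are in m, angles in rad, forces in N, time in s.
With the tool pointing down it reaches from about 0.35 to 0.85 m from the base axis. Payload 8.1 kg.
Tool frame: the origin (TCP) lies at the very end of the fingers, on their centre line; the grasp point (between the pads) lies 19 mm behind it; z points along the fingers, y is the line along which they close (so a half turn about z gives the same grasp; the last joint's range is limited). The gripper opens to 93 mm and grips with 3 to 60 N. Pads are 15 mm wide; open, the fingers measure 128 mm over their backs; the gripper's body (75 mm by 188 mm) begins 65 mm behind the grasp point.
Start: joints at [1.155, 0.13, 1.488, -0, 1.523, -0.085], TCP at [0.195, 0.567, 0.219] pointing down, gripper open.
Joint ranges: [-2.96, 2.96], [-0.89, 2.26], [0.02, 2.5], [-1.34, 4.48], [0, 2.73], [-2.66, 2.66]. Speed limits (rad/s): [2.39, 2.39, 2.79, 3.14, 3.14, 3.14].

INTERFACE

Orientations are given as a rotation vector (axis times angle).
In Python, from plant import robot, imaging gives the robot as it stands.
- The arm moves only by the tool jog_arm, never from a script. Its argument "rows" is a list of rows, each a list of 2 entries, a list of its own where there are three numbers: the shift along the tool's x, y, z each as a share of 0.2 m, from -1 to 1, then the turn, a rotation vector about the tool's x, y, z each as a share of pi/2 rad, from -1 to 1. A call has 1 to 5 rows; each row is the pose to reach, as a shift and turn from the pose commanded when the call began, along the tool's axes at that moment; what a row does not reach only later rows make up. A row lasts 1/10 s, in which the tool goes at most 50 mm and 8.59 degrees, less where a joint would pass 70% of its speed; a pose out of reach is approached as far as the arm can. A call with a number of a shift or a turn outside -1 to 1 is refused whole. A call with a gripper value outside its range is refused whole. "hand" is the closure, from -1 (fully open) to 1 (shut), set as the call begins (left out, the last holds). The fingers move at their own pace and stop on an object; "squeeze" is the grip in N (left out, the last holds). Time passes only in rows, so rows that repeat a pose let the fingers close. It gives the time, the measured TCP pose, the force, the opening and the grip force at its end, in the units of the state.
- robot.read_state(): the state, without advancing time (a new reading comes with each control period).
- imaging.read_camera(name): name is "side" or "top"; returns a dict with "frame" (400x640x3 uint8, red, green, blue), "vertical_fov" (degrees; the focal length in pixels is half the picture's height over the tangent of half this angle, whatever the lens; pixels are square), "cx", "cy" (the principal point, pixels), "R" (3x3) and "t" (3): a world point X has camera coordinates R X + t. Camera axes: x right, y down, z forward; pixel columns grow to the right and rows downward; lengths in m; the calibration is good to about 2 mm. A picture is of the moment at which its call begins. There is no depth.
- robot.close_job(): hands the job in; it is judged then, once.
The state is a dict: "t": time; "q": joint angles; "dq": joint speeds; "joint_torque": joint torques, N m; "tool_pos": TCP position; "orientation": TCP orientation; "force": force on the tool from outside, world axes, zero at the start; "wrist_torque": the same for the moment, N m; "opening": finger opening in m; "gripper_force": force on a finger pad.
Only numpy, scipy, OpenCV 4.12 (cv2) and the standard library are available. Lean on these libraries where they do the work, as an engineer would, in place of code of your own. Each camera call takes 0.05 s, during which the arm holds its last target. There are 200 camera calls.

## Working session

There is one attempt and no reset: what is moved stays moved. The work goes in short steps, Python scripts to look and compute and a tool call to move; the robot and the scene stay as the last step left them, time stands still between calls to the robot, and variables do not carry over. Pictures are saved under pics/ and viewed, at most 10 in all, crops included, and the job is handed in when it is done.

Besides the shell and the picture viewer there is one more tool, called after "Emit:" as a command line: name --argument value ..., lists and objects as JSON in quotes. jog_arm: Moves the arm, as the interface text tells. Its arguments: {"type":"object","properties":{"rows":{"type":"array"},"hand":{"type":"number"},"squeeze":{"type":"number"}},"required":["rows"]}

```bash
ls; mkdir -p pics; python3 - <<'E'
from plant import robot, imaging
import cv2
for n in("side","top"):
    c=imaging.read_camera(n); cv2.imwrite(f"pics/{n}0.png",c["frame"][:,:,::-1])
    print(n,c["vertical_fov"],c["cx"],c["cy"],c["R"],c["t"],[k for k in c])
print(robot.read_state())
E
```

```text
pics
side 46.27380738953542 325.30336009615775 203.823295627632 [[ 0.92307755 -0.38455232  0.00688047]
 [-0.28932399 -0.70605661 -0.6463557 ]
 [ 0.25341559  0.59464576 -0.76300522]] [-0.56665554  0.2412844   0.83768395] ['frame', 'vertical_fov', 'cx', 'cy', 'R', 't']
top 50.56697095806695 318.9595818417996 192.65527484810346 [[-0.01665095 -0.99914963 -0.03771963]
 [-0.99098034  0.02150823 -0.13227005]
 [ 0.13296885  0.03517699 -0.99049577]] [0.02649555 0.5967574  0.99915021] ['frame', 'vertical_fov', 'cx', 'cy', 'R', 't']
{'t': 0.1, 'q': array([ 1.15461939e+00,  1.31106190e-01,  1.48918872e+00, -1.89213193e-05,
        1.52300115e+00, -8.53856890e-02]), 'dq': array([-0.00090532, -0.00238966, -0.00402135,  0.00074779,  0.00131047,
        0.00051069]), 'joint_torque': array([ 9.43715204e-04, -5.61338460e+01, -4.93098843e+01,  7.70005421e-02,
        2.91327696e-02, -9.55129735e-05]), 'tool_pos': array([0.19463898, 0.56699623, 0.21767   ]), 'orientation': array([-5.17171705e-01, -3.09832055e+00,  2.59903858e-03]), 'force': array([-0.11464586, -0.36864241, -0.02057724]), 'wrist_torque': array([-0.03288557,  0.02196261,  0.02305536]), 'gripper_force': 0.0, 'opening': 0.09310704358766672}
```

View pics/side0.png

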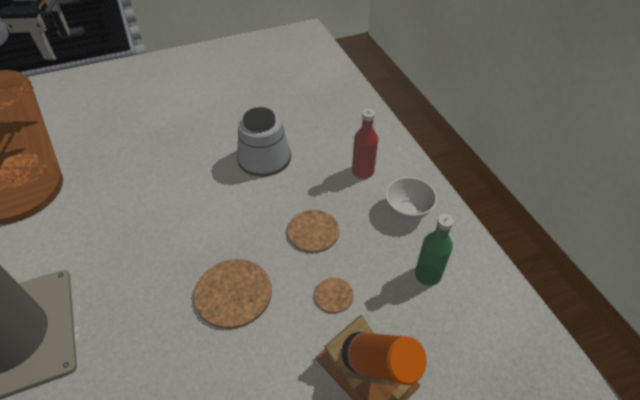

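View pics/top0.png

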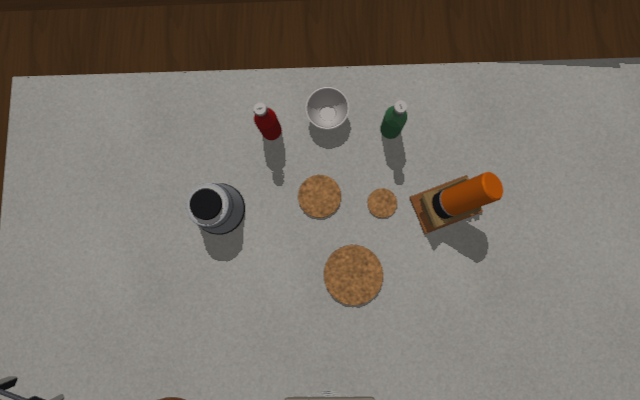

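The side view shows the pad at about (259,119), the middle-sized coaster at (313,231) and the cup's top disc at (406,360). In the top view the pad is at (206,204), the coaster at (320,196), the cup's top disc at (488,187) and its cap at (442,206).

```bash
cat > h.py <<'E'
import numpy as np, cv2
from plant import robot, imaging
from scipy.spatial.transform import Rotation as Ro
def ray(c,u,v):
    f=200/np.tan(np.radians(c["vertical_fov"]/2)); R=np.array(c["R"]); 
    return -R.T@np.array(c["t"]), R.T@np.array([(u-c["cx"])/f,(v-c["cy"])/f,1])
def proj(c,X):
    f=200/np.tan(np.radians(c["vertical_fov"]/2)); p=np.array(c["R"])@X+np.array(c["t"]); return p[:2]/p[2]*f+[c["cx"],c["cy"]]
def onz(c,uv,z):
    o,d=ray(c,*uv); return o+d*(z-o[2])/d[2]
def tri(a,p,b,q):
    (o1,d1),(o2,d2)=ray(a,*p),ray(b,*q)
    s,*_=np.linalg.lstsq(np.c_[d1,-d2],o2-o1,rcond=None); A=o1+s[0]*d1;B=o2+s[1]*d2
    return (A+B)/2,np.linalg.norm(A-B)
def blobs(m,amin=60):
    m=cv2.morphologyEx(m.astype(np.uint8),cv2.MORPH_OPEN,np.ones((3,3)))
    cs,_=cv2.findContours(m,cv2.RETR_EXTERNAL,cv2.CHAIN_APPROX_NONE)
    return [c for c in cs if cv2.contourArea(c)>amin]
E
python3 - <<'E'
from h import *
T=imaging.read_camera("top");S=imaging.read_camera("side")
for n,c in(("top",T),("side",S)):
    hsv=cv2.cvtColor(c["frame"],cv2.COLOR_RGB2HSV);H,s,V=[hsv[...,i].astype(int) for i in range(3)]
    print(n)
    for nm,m,z in(("dark",V<60,.126),("cork",(H>5)&(H<20)&(s>90)&(s<215)&(V>90),.008),("orange",(s>225)&(H>5)&(H<16)&(V>120),.17)):
        for b in blobs(m,150):
            (x,y),(a,w),g=cv2.fitEllipse(b)
            print(nm,np.round((x,y,a,w,g),1),cv2.contourArea(b),onz(c,(x,y),z).round(4))
    row=[(488,187),(480,187),(470,193),(460,197),(450,200),(440,206)] if n=="top" else [(406,360),(395,358),(385,357),(370,355),(360,353),(350,352)]
    for u,v in row: print((u,v),c["frame"][v,u],hsv[v,u])
E
```

```text
top
dark [440.1 207.6  12.   26.6 151.9] 170.5 [ 0.5465 -0.2559  0.126 ]
dark [205.6 204.   30.2  31.1  87.1] 735.5 [0.5652 0.2694 0.126 ]
dark [390.4 128.7  17.8  19.9  96.1] 272.5 [ 0.7292 -0.1535  0.126 ]
dark [ 73.9  58.7  17.   31.5 179.2] 278.5 [0.9233 0.5961 0.126 ]
dark [498.9  47.6  16.3  28.4 178.1] 237.0 [ 0.9159 -0.4111  0.126 ]
dark [600.9  25.2  16.8  59.5 169.1] 331.5 [ 0.9621 -0.647   0.126 ]
dark [514.1  19.5  13.2  65.7 174.9] 398.0 [ 0.9838 -0.4509  0.126 ]
dark [454.   25.1  14.2  60.4 172.9] 293.5 [ 0.9751 -0.3114  0.126 ]
dark [370.1  14.4  12.6  39.5 173.2] 257.0 [ 1.0096 -0.1166  0.126 ]
dark [311.5  28.4  13.7  60.2 173.2] 279.5 [0.9794 0.0231 0.126 ]
dark [129.   28.5  69.3 278.2  87.4] 3224.5 [0.9958 0.4645 0.126 ]
cork [353.  274.6  57.9  59.3 163.9] 2695.5 [ 0.3963 -0.0642  0.008 ]
cork [381.9 202.7  28.1  28.6 115.4] 628.5 [ 0.5726 -0.1414  0.008 ]
cork [345.8 195.3  54.6 156.8   0. ] 463.5 [ 0.5933 -0.0513  0.008 ]
cork [319.2 195.9  41.8  41.9  53.9] 1373.0 [0.5933 0.0157 0.008 ]
orange [475.3 188.7  24.9  63.8  77.7] 895.5 [ 0.5809 -0.3209  0.17  ]
(4
[... 646 characters left out ...]
dark [ 58.2  32.3  67.6 147.7  84.7] 6230.0 [0.1681 0.8166 0.126 ]
cork [389.7 389.8  17.   53.8  82.9] 611.0 [ 0.5867 -0.3429  0.008 ]
cork [362.  354.6  58.9  63.5  48.9] 1045.5 [ 0.5702 -0.2711  0.008 ]
cork [333.3 294.8  32.9  36.9  91. ] 953.5 [ 0.5702 -0.1444  0.008 ]
cork [232.4 293.1  64.6  76.8  68.6] 3896.0 [ 0.394  -0.0677  0.008 ]
cork [312.8 230.5  39.6  49.6  88.4] 1541.0 [0.5905 0.0126 0.008 ]
cork [ 24.4 157.3  57.6 159.1 174.1] 5562.5 [0.0304 0.4803 0.008 ]
(406, 360) [159  79  18] [ 13 226 159]
(395, 358) [160  81  22] [ 13 220 160]
(385, 357) [87 48 24] [ 11 185  87]
(370, 355) [86 49 25] [ 12 181  86]
(360, 353) [87 50 29] [ 11 170  87]
(350, 352) [87 53 35] [ 10 152  87]
```

```bash
python3 - <<'E'
from h import *
T=imaging.read_camera("top");S=imaging.read_camera("side")
P={}
for n,c in(("top",T),("side",S)):
    hsv=cv2.cvtColor(c["frame"],cv2.COLOR_RGB2HSV);H,s,V=[hsv[...,i].astype(int) for i in range(3)]
    for nm,m in(("disc",(s>200)&(H>5)&(H<17)&(V>138)),("pad",V<60),("cork",(H>5)&(H<20)&(s>90)&(s<215)&(V>90))):
        for b in blobs(m,150):
            e=cv2.fitEllipse(b)
            if nm=="disc": P[n,nm]=e[0];print(n,e)
            else:
                for k,(a,w) in {"pad":((205.6,204),(258.7,119.7)),"big":((353,274.6),(232.4,293.1)),"sml":((381.9,202.7),(333.3,294.8)),"mid":((319.2,195.9),(312.8,230.5))}.items():
                    if np.hypot(*(np.array(e[0])-(a if n=="top" else w)))<1.5 and e[1][1]<90:P[n,k]=e[0]
    m=((s>130)&(H<22)&(V>60)) if n=="side" else None
    if n=="top":
        g=cv2.GaussianBlur(c["frame"],(5,5),0).mean(2); pts=[]
        for u in list(range(30,490,20)):
            col=np.diff(g[50:90,u]); pts.append((u,50.5+np.argmax(col)))
        pts=np.array(pts); p=np.polyfit(pts[:,0],pts[:,1],2); print("edge quad",p,(pts[:,1]-np.polyval(np.polyfit(*pts.T,1),pts[:,0])).round(1))
for k in("disc","pad","big","sml","mid"): print(k,tri(T,P["top",k],S,P["side",k]))
f=tri(T,(440.1,207.6),S,(353,352)); print("cap approx",f)
# far right edge straightness in side view
g=cv2.GaussianBlur(S["frame"],(5,5),0).mean(2);pts=[]
for v in range(50,390,20):
    r=np.diff(g[v,330:640]); pts.append((v,330.5+np.argmin(r)))
pts=np.array(pts);print(pts[:,1],(pts[:,1]-np.polyval(np.polyfit(*pts.T,1),pts[:,0])).round(1))
E
```

```text
top ((491.3236999511719, 184.8352813720703), (17.141433715820312, 27.38905143737793), 145.81198120117188)
edge quad [ 3.95256917e-06 -3.29051383e-02  7.67575099e+01] [-0.2  0.5  0.1 -0.3  0.3 -0.1 -0.4  0.2 -0.2  0.4  0.  -0.3  0.3 -0.1
 -0.5  0.1 -0.3  0.4 -0.  -0.4  0.2 -0.2  0.5]
side ((406.9754638671875, 359.34039306640625), (34.14472961425781, 45.07328796386719), 171.01461791992188)
disc (array([ 0.58800127, -0.3560309 ,  0.1661565 ]), np.float64(0.0021692510736992026))
pad (array([0.56526468, 0.27277169, 0.11583588]), np.float64(0.0023773064777144657))
big (array([ 0.39498877, -0.06429504,  0.00201285]), np.float64(0.0018365617068327063))
sml (array([ 0.57235669, -0.14180908,  0.00258283]), np.float64(0.0016827939255975853))
mid (array([0.5929959 , 0.01600704, 0.00289344]), np.float64(0.0019042243101094016))
cap approx (array([ 0.55138591, -0.2750645 ,  0.04662535]), np.float64(0.004849343813759181))
[343.5 358.5 374.5 390.5 406.5 352.5 438.5 454.5 470.5 486.5 420.5 518.5
 534.5 550.5 566.5 582.5 597.5] [ 10.5   9.5   9.4   9.3   9.2 -60.8   9.1   9.    8.9   8.9 -73.2   8.7
   8.6   8.6   8.5   8.4   7.4]
```

```bash
cat >> h.py <<'E'
def down(closing_az):  # tool pointing straight down, closing along azimuth (rad)
    y=np.array([np.cos(closing_az),np.sin(closing_az),0]);z=np.array([0,0,-1.]);return np.c_[np.cross(y,z),y,z]
def plan(p,R,s=None):
    s=s or robot.read_state();R0=Ro.from_rotvec(s["orientation"]).as_matrix()
    return (R0.T@(np.array(p)-s["tool_pos"])/.2).round(3),(Ro.from_matrix(R0.T@R).as_rotvec()/(np.pi/2)).round(3)
E
python3 - <<'E'
from h import *
from scipy.optimize import brentq
T=imaging.read_camera("top");S=imaging.read_camera("side")
A=onz(T,(491.3,184.8),.1704);B=onz(S,(407,359.3),.1704);print("disc",A,B)
for n,c,rng,D in(("top",T,range(456,478),A),("side",S,range(354,384),B)):
    hsv=cv2.cvtColor(c["frame"],cv2.COLOR_RGB2HSV);H,s,V=[hsv[...,i].astype(int) for i in range(3)]
    m=(s>(215 if n=="top" else 140))&(H>5)&(H<17)
    pts=[];w=[]
    for u in rng:
        v=np.where(m[:,u])[0]
        if n=="side": v=v[(v>320)&(v<390)]
        pts.append((u,(v.min()+v.max())/2));w.append(v.max()-v.min())
    pts=np.array(pts);k=np.polyfit(*pts.T,1);print(n,k,w)
    def fn(a):
        d=np.array([np.sin(np.radians(35))*np.cos(a),np.sin(np.radians(35))*np.sin(a),np.cos(np.radians(35))])
        q=proj(c,D-d*.06)-proj(c,D-d*.02);return q[1]/q[0]-k[0]
    xs=np.radians(np.arange(-130,-30,5));print([round(np.degrees(brentq(fn,a,b)),1) for a,b in zip(xs,xs[1:]) if fn(a)*fn(b)<0 and abs(fn(a))<3])
E
```

```text
disc [ 0.58852138 -0.35478256  0.1704    ] [ 0.58557692 -0.35706508  0.1704    ]
top [-3.61095426e-01  3.63791925e+02] [np.int64(29), np.int64(29), np.int64(29), np.int64(30), np.int64(29), np.int64(29), np.int64(29), np.int64(29), np.int64(30), np.int64(29), np.int64(29), np.int64(30), np.int64(29), np.int64(29), np.int64(29), np.int64(29), np.int64(29), np.int64(30), np.int64(29), np.int64(29), np.int64(30), np.int64(29)]
[np.float64(-72.7)]
side [  0.33036707 236.89306637] [np.int64(26), np.int64(29), np.int64(31), np.int64(33), np.int64(34), np.int64(53), np.int64(53), np.int64(38), np.int64(39), np.int64(39), np.int64(39), np.int64(41), np.int64(51), np.int64(54), np.int64(41), np.int64(55), np.int64(56), np.int64(56), np.int64(56), np.int64(55), np.int64(55), np.int64(55), np.int64(55), np.int64(54), np.int64(54), np.int64(54), np.int64(54), np.int64(54), np.int64(54), np.int64(54)]
[np.float64(-80.8)]
```

```bash
cat >> h.py <<'E'
az=np.radians(-73);D=np.array([.585,-.356,.1704]);t=np.radians(35)
d=np.array([np.sin(t)*np.cos(az),np.sin(t)*np.sin(az),np.cos(t)])
yy=np.array([np.cos(az+np.pi/2),np.sin(az+np.pi/2),0]);RG=np.c_[np.cross(yy,-d),yy,-d]
RD=down(az+np.pi/2)
E
python3 - <<'E'
from h import *
print(plan((.40,.15,.40),RD))
s=dict(tool_pos=np.array([.4,.15,.4]),orientation=Ro.from_matrix(RD).as_rotvec())
print(plan(D+.1*d,RG,s),D+.1*d)
E
```

```text
(array([-1.648, -1.641, -0.907]), array([-0.   ,  0.   ,  0.601]))
(array([-2.977,  0.145,  0.738]), array([-0.   ,  0.389, -0.   ])) [ 0.60176975 -0.41085139  0.2523152 ]
```

Emit:
jog_arm --rows '[[[-0.7,-0.7,-0.9],[0,0,0.3]],[[-0.7,-0.7,-0.9],[0,0,0.3]],[[-0.7,-0.7,-0.9],[0,0,0.3]],[[-0.7,-0.7,-0.9],[0,0,0.3]],[[-0.7,-0.7,-0.9],[0,0,0.3]]]' --hand -1 --squeeze 55

```text
t: 0.9
tool_pos: [0.2763, 0.3998, 0.3883]
orientation: [1.227, 2.892, 0.001]
force: [1.2, 0.9, 0.5]
opening: 0.0929
gripper_force: 0.0
```

```bash
python3 -c "
from h import *
s=robot.read_state();print(s['t'],s['tool_pos'],s['q'],s['dq'],s['force']);print(plan((.42,.05,.40),RD))"
```

```text
0.9 [0.27631027 0.39981564 0.38827737] [ 8.60607604e-01 -1.83169727e-01  1.49038716e+00 -1.05972498e-04
  1.83385212e+00  9.25818546e-02] [-0.68487614 -0.4036966  -0.25112817 -0.00180186  0.6502029  -0.70524668] [1.21141141 0.87097358 0.50643824]
(array([-1.757, -0.698, -0.059]), array([ 0. , -0. ,  0.3]))
```

Emit:
jog_arm --rows '[[[-0.95,-0.4,0],[0,0,0.3]],[[-0.95,-0.4,0],[0,0,0.3]],[[-0.95,-0.4,0],[0,0,0.3]],[[-0.95,-0.4,0],[0,0,0.3]],[[-0.95,-0.4,0],[0,0,0.3]]]'

```text
t: 1.4
tool_pos: [0.3522, 0.2048, 0.3872]
orientation: [1.875, 2.518, 0.0]
force: [-0.7, 0.2, -0.0]
opening: 0.0928
gripper_force: 0.0
```

```bash
python3 -c "
from h import *
s=robot.read_state();print(s['t'],s['tool_pos'],s['q']);print(plan(D+.1*d,RG))"
```

```text
1.4 [0.35222783 0.20479699 0.38719021] [ 4.02182624e-01 -3.96965275e-01  1.66509836e+00 -1.70842674e-03
  1.87244754e+00  1.11027670e-01]
(array([-3.306,  0.312,  0.68 ]), array([ 0.002,  0.39 , -0.004]))
```

Emit:
jog_arm --rows '[[[-1,0.1,0],[0,0,0]],[[-1,0.1,0],[0,0,0]],[[-1,0.1,0],[0,0,0]],[[-1,0.1,0],[0,0,0]],[[-1,0.1,0],[0,0,0]]]'

```text
t: 1.9
tool_pos: [0.4296, 0.0191, 0.386]
orientation: [1.876, 2.52, -0.003]
force: [0.9, 0.6, -0.1]
opening: 0.0934
gripper_force: 0.0
```

Emit:
jog_arm --rows '[[[-1,0.1,0.1],[0,0,0]],[[-1,0.1,0.1],[0,0,0]],[[-1,0.1,0.1],[0,0,0]],[[-1,0.1,0.1],[0,0,0]],[[-1,0.1,0.1],[0,0,0]]]'

```text
t: 2.4
tool_pos: [0.5068, -0.165, 0.3638]
orientation: [-1.87, -2.52, 0.003]
force: [0.2, -0.3, -0.9]
opening: 0.0929
gripper_force: 0.0
```

Emit:
jog_arm --rows '[[[-1,0.1,0],[0,0.39,0]],[[-1,0.1,0],[0,0.39,0]],[[-1,0.1,0],[0,0.39,0]],[[-1,0.1,0],[0,0.39,0]],[[-1,0.1,0],[0,0.39,0]]]'

```text
t: 2.9
tool_pos: [0.5793, -0.3136, 0.3722]
orientation: [-1.619, -2.169, -0.415]
force: [1.1, -0.0, -0.3]
opening: 0.0928
gripper_force: 0.0
```

```bash
python3 -c "
from h import *
s=robot.read_state();print(s['t'],s['tool_pos'],s['q']);print(plan(D+.1*d,RG))"
```

```text
2.9 [ 0.57925203 -0.31356242  0.37223277] [-0.7220811   0.75138502  0.5007484   0.34834649  2.2968555  -0.83175113]
(array([-0.726, -0.03 ,  0.284]), array([ 0.002,  0.068, -0.005]))
```

Emit:
jog_arm --rows '[[[-0.73,-0.03,0.28],[0,0.07,0]],[[-0.73,-0.03,0.28],[0,0.07,0]],[[-0.73,-0.03,0.28],[0,0.07,0]],[[-0.73,-0.03,0.28],[0,0.07,0]],[[-0.73,-0.03,0.28],[0,0.07,0]]]'

```text
t: 3.4
tool_pos: [0.5927, -0.4034, 0.2448]
orientation: [-1.565, -2.088, -0.493]
force: [0.4, 0.3, 0.4]
opening: 0.0931
gripper_force: 0.0
```

Emit:
jog_arm --rows '[[[0,0,0],[0,0,0]],[[0,0,0],[0,0,0]]]'

```text
t: 3.6
tool_pos: [0.5945, -0.4027, 0.257]
orientation: [-1.569, -2.106, -0.491]
force: [-0.1, 0.5, 0.2]
opening: 0.0933
gripper_force: 0.0
```

```bash
python3 -c "
from h import *
s=robot.read_state();print(s['t'],s['tool_pos'],s['q']);print(plan(D+.1*d,RG))
for n in('side','top'):
  c=imaging.read_camera(n); f=c['frame'][:,:,::-1].copy()
  for X in (s['tool_pos'],D): cv2.circle(f,tuple(int(round(a)) for a in proj(c,X)),2,(255,0,0),-1)
  a=f[180:400,280:560] if n=='side' else f[80:300,360:640]
  cv2.imwrite('pics/%s1.png'%n,cv2.resize(a,None,fx=2,fy=2))
"; python3 -c "
import cv2
a=[cv2.imread('pics/%s1.png'%n) for n in('side','top')]
cv2.imwrite('pics/both1.png',cv2.resize(cv2.hconcat(a),(800,314)))"
```

```text
3.6 [ 0.59454931 -0.40267734  0.25698303] [-0.8067298   1.2152389   0.02233763  0.40192472  2.40232449 -0.86668318]
(array([-0.054,  0.023, -0.008]), array([ 0.008,  0.01 , -0.002]))
```

View pics/both1.png

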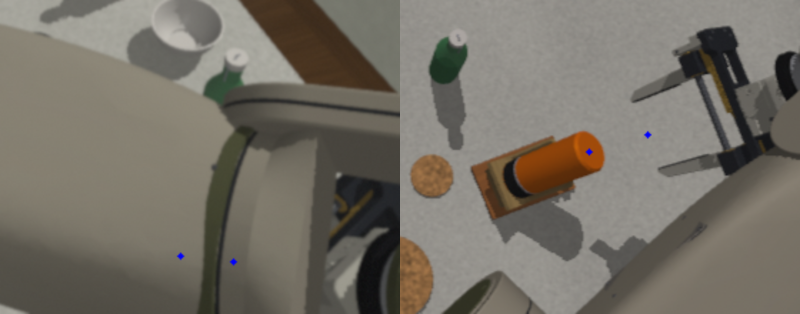

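The right half (top view) shows the fingertips at crop (633,100) and (660,170). The cup's top disc, at (590,152), lies on the line straddled by the fingers. The side view is blocked by the arm.

```bash
python3 -c "
from h import *
print(plan(D+.05*d,RG),plan(D-.045*d,RG))"
```

```text
(array([-0.047,  0.021,  0.239]), array([ 0.008,  0.009, -0.002])) (array([-0.04 ,  0.015,  0.714]), array([ 0.008,  0.009, -0.002]))
```

Emit:
jog_arm --rows '[[[-0.045,0.02,0.06],[0.008,0.01,0]],[[-0.045,0.02,0.12],[0.008,0.01,0]],[[-0.045,0.02,0.18],[0.008,0.01,0]],[[-0.045,0.02,0.24],[0.008,0.01,0]],[[-0.045,0.02,0.24],[0.008,0.01,0]]]'

```text
t: 4.2
tool_pos: [0.5922, -0.3826, 0.206]
orientation: [-1.551, -2.085, -0.489]
force: [1.0, -0.2, 0.2]
opening: 0.0928
gripper_force: 0.0
```

```bash
python3 -c "
from h import *
s=robot.read_state();print(s['q'],s['tool_pos']);print(plan(D+.05*d,RG),plan(D-.045*d,RG))"
```

```text
[-0.79071618  1.08553066  0.3326202   0.35151594  2.25582537 -0.93309461] [ 0.59219432 -0.38263256  0.20597599]
(array([ 0.011,  0.004, -0.025]), array([-0.002, -0.005, -0.004])) (array([0.008, 0.006, 0.45 ]), array([-0.002, -0.005, -0.004]))
```

Emit:
jog_arm --rows '[[[0.01,0.005,0.06],[0,0,0]],[[0.01,0.005,0.12],[0,0,0]],[[0.01,0.005,0.18],[0,0,0]],[[0.01,0.005,0.24],[0,0,0]],[[0.01,0.005,0.24],[0,0,0]]]'

```text
t: 4.7
tool_pos: [0.5847, -0.355, 0.1686]
orientation: [-1.552, -2.086, -0.489]
force: [-0.1, 0.6, 0.3]
opening: 0.093
gripper_force: 0.0
```

```bash
python3 -c "
from h import *
s=robot.read_state();print(s['q'],s['tool_pos'],s['force']);print(plan(D-.045*d,RG))
c=imaging.read_camera('top');f=c['frame'][80:300,360:640,::-1];cv2.imwrite('pics/t2.png',cv2.resize(f,None,fx=2,fy=2))"
```

```text
[-0.77446532  0.96814205  0.58352512  0.32943064  2.1235737  -0.96884067] [ 0.58469356 -0.35502883  0.16861091] [-0.09121128  0.58595403  0.3188799 ]
(array([-0.001,  0.001,  0.215]), array([-0.002, -0.004, -0.004]))
```

View pics/t2.png

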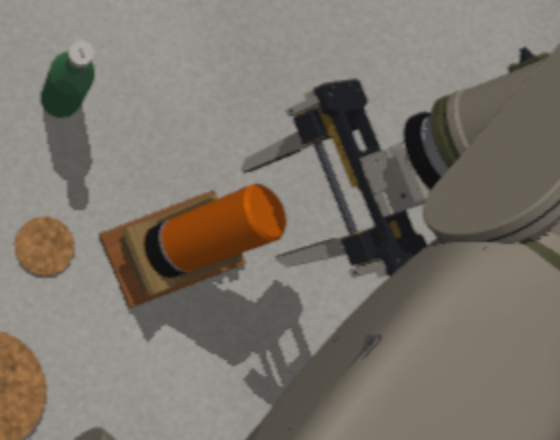

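The fingertips at crop (245,165) and (280,260) straddle the disc centre at (266,212), so alignment is good.

Emit:
jog_arm --rows '[[[0,0,0.06],[0,0,0]],[[0,0,0.12],[0,0,0]],[[0,0,0.18],[0,0,0]],[[0,0,0.22],[0,0,0]],[[0,0,0.22],[0,0,0]]]'

```text
t: 5.25
tool_pos: [0.5766, -0.3308, 0.1325]
orientation: [-1.552, -2.085, -0.489]
force: [-0.6, -0.5, 1.0]
opening: 0.0928
gripper_force: 0.0
```

Emit:
jog_arm --rows '[[[0,0,0],[0,0,0]],[[0,0,0],[0,0,0]],[[0,0,0],[0,0,0]],[[0,0,0],[0,0,0]],[[0,0,0],[0,0,0]]]' --hand 1 --squeeze 20

```text
t: 5.75
tool_pos: [0.5769, -0.331, 0.1331]
orientation: [-1.553, -2.086, -0.49]
force: [2.6, 0.2, 1.7]
opening: 0.065
gripper_force: 19.9
```

Emit:
jog_arm --rows '[[[0,0,0],[0,0,0]],[[0,0,0],[0,0,0]],[[0,0,0],[0,0,0]],[[0,0,0],[0,0,0]],[[0,0,0],[0,0,0]]]' --squeeze 55

```text
t: 6.25
tool_pos: [0.5768, -0.331, 0.1331]
orientation: [-1.553, -2.086, -0.49]
force: [5.0, -2.6, 5.0]
opening: 0.0647
gripper_force: 54.8
```

```bash
python3 -c "
from h import *
s=robot.read_state();print(s['q'],s['tool_pos'],s['force']);print(plan(D-.045*d,RG),plan(D+.055*d,RG))
"
```

```text
[-0.76087266  0.9035951   0.74720007  0.3203184   2.0245265  -0.98957894] [ 0.57682536 -0.33100883  0.1331109 ] [ 4.97946511 -2.647721    4.99478975]
(array([-0.001,  0.003, -0.003]), array([-0.001, -0.004, -0.004])) (array([ 0.003,  0.002, -0.503]), array([-0.001, -0.004, -0.004]))
```

Emit:
jog_arm --rows '[[[0,0,-0.02],[0,0,0]],[[0,0,-0.05],[0,0,0]],[[0,0,-0.08],[0,0,0]],[[0,0,-0.11],[0,0,0]],[[0,0,-0.14],[0,0,0]]]'

```text
t: 6.75
tool_pos: [0.5808, -0.345, 0.1539]
orientation: [-1.549, -2.081, -0.49]
force: [2.1, 5.2, -4.3]
opening: 0.0647
gripper_force: 54.7
```

Emit:
jog_arm --rows '[[[0,0,-0.03],[0,0,0]],[[0,0,-0.06],[0,0,0]],[[0,0,-0.09],[0,0,0]],[[0,0,-0.12],[0,0,0]],[[0,0,-0.15],[0,0,0]]]'

```text
t: 7.25
tool_pos: [0.586, -0.3616, 0.1783]
orientation: [-1.549, -2.081, -0.49]
force: [2.5, 6.1, -3.9]
opening: 0.0643
gripper_force: 54.7
```

Emit:
jog_arm --rows '[[[0,0,-0.03],[0,0,0]],[[0,0,-0.06],[0,0,0]],[[0,0,-0.09],[0,0,0]],[[0,0,-0.12],[0,0,0]],[[0,0,-0.15],[0,0,0]]]'

```text
t: 7.75
tool_pos: [0.5913, -0.3784, 0.2027]
orientation: [-1.549, -2.081, -0.49]
force: [1.1, 4.9, -3.1]
opening: 0.0645
gripper_force: 54.8
```

```bash
python3 -c "
from h import *
s=robot.read_state();print(s['q'],s['tool_pos'],s['force'],s['opening']);print(plan(D-.045*d,RG),plan((.59,-.36,.30),RD))
c=imaging.read_camera('top');f=c['frame'][80:300,360:640,::-1];cv2.imwrite('pics/t3.png',cv2.resize(f,None,fx=2,fy=2))"
```

```text
[-0.78841409  1.07118094  0.36298946  0.35068977  2.24401513 -0.93507877] [ 0.59126962 -0.37841051  0.2026655 ] [ 1.06140925  4.91772951 -3.0889161 ] 0.06452840005301276
(array([-0.002,  0.005,  0.424]), array([-0.003, -0.008, -0.004])) (array([ 0.357,  0.017, -0.343]), array([-0.004, -0.396, -0.003]))
```

View pics/t3.png

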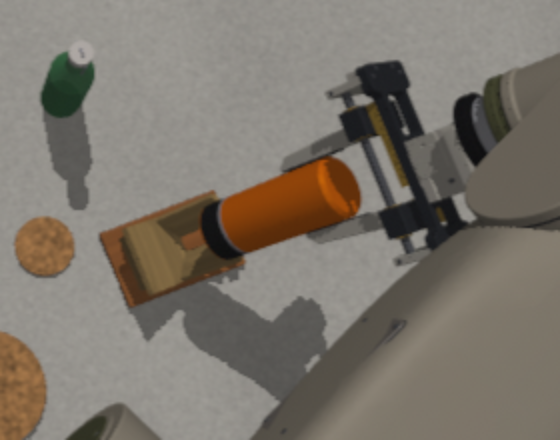

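The cup is clear of its foot plate and held straight. Its cap is at crop (222,230) and its top at (340,187). Next I raise it and turn it upright.

Emit:
jog_arm --rows '[[[0.03,0,-0.04],[0,0,0]],[[0.06,0,-0.08],[0,0,0]],[[0.09,0,-0.12],[0,0,0]],[[0.13,0,-0.18],[0,0,0]],[[0.17,0,-0.24],[0,0,0]]]'

```text
t: 8.3
tool_pos: [0.5917, -0.3796, 0.2646]
orientation: [-1.553, -2.085, -0.489]
force: [0.7, -0.3, -3.7]
opening: 0.0648
gripper_force: 54.8
```

Emit:
jog_arm --rows '[[[0.05,0,-0.04],[0,-0.05,0]],[[0.1,0,-0.08],[0,-0.1,0]],[[0.15,0,-0.1],[0,-0.15,0]],[[0.2,0,-0.1],[0,-0.2,0]],[[0.2,0,-0.1],[0,-0.25,0]]]'

```text
t: 8.8
tool_pos: [0.5862, -0.3588, 0.3061]
orientation: [-1.764, -2.374, -0.191]
force: [0.3, 0.6, -3.6]
opening: 0.0645
gripper_force: 54.8
```

```bash
python3 -c "
from h import *
s=robot.read_state();print(s['q'],s['tool_pos'],s['force'],s['opening']);print(plan((.5,-.2,.36),RD))"
```

```text
[-0.68921337  0.55522941  0.82796596  0.12722573  1.94119995 -0.94670819] [ 0.58620027 -0.35884549  0.30607099] [ 0.34567287  0.55428894 -3.58398304] 0.06445672572287445
(array([ 0.922, -0.184, -0.07 ]), array([-0.002, -0.14 , -0.003]))
```

Emit:
jog_arm --rows '[[[0.15,0,-0.05],[0,-0.05,0]],[[0.35,0,-0.06],[0,-0.1,0]],[[0.55,0,-0.07],[0,-0.14,0]],[[0.75,0,-0.07],[0,-0.14,0]],[[0.85,0,-0.07],[0,-0.14,0]]]'

```text
t: 9.3
tool_pos: [0.5386, -0.2001, 0.3577]
orientation: [-1.868, -2.519, -0.001]
force: [0.0, -0.5, -3.9]
opening: 0.0645
gripper_force: 54.9
```

```bash
python3 -c "
from h import *
s=robot.read_state();print(s['q'],s['tool_pos'],s['force'],s['opening']);print(plan((.56,.0,.32),RD),plan((.5645,.2695,.30),RD))"
```

```text
[-4.45942514e-01  5.26664660e-02  1.32019321e+00  1.61858042e-03
  1.77383878e+00 -7.40322493e-01] [ 0.53859234 -0.20006662  0.35766367] [ 0.01004835 -0.51639573 -3.88527836] 0.06452080337544554
(array([0.925, 0.393, 0.192]), array([-0.002, -0.003, -0.001])) (array([2.208, 0.807, 0.296]), array([-0.002, -0.003, -0.001]))
```

Emit:
jog_arm --rows '[[[0.15,0.06,0.03],[0,0,0]],[[0.35,0.13,0.06],[0,0,0]],[[0.55,0.2,0.1],[0,0,0]],[[0.75,0.27,0.14],[0,0,0]],[[0.95,0.35,0.18],[0,0,0]]]'

```text
t: 9.8
tool_pos: [0.5508, 0.0003, 0.3201]
orientation: [-1.87, -2.515, 0.0]
force: [1.3, -0.0, -3.7]
opening: 0.0648
gripper_force: 54.9
```

Emit:
jog_arm --rows '[[[0.2,0.07,0],[0,0,0]],[[0.4,0.14,0],[0,0,0]],[[0.6,0.21,0],[0,0,0]],[[0.8,0.28,0],[0,0,0]],[[0.9,0.33,0],[0,0,0]]]'

```text
t: 10.3
tool_pos: [0.5617, 0.1935, 0.3209]
orientation: [-1.866, -2.516, -0.0]
force: [-0.3, -1.0, -3.9]
opening: 0.0647
gripper_force: 54.9
```

```bash
python3 -c "
from h import *
s=robot.read_state();print(s['q'],s['tool_pos'],s['force'],s['opening']);print(plan((.5645,.2695,.30),RD))"
```

```text
[ 0.24085397  0.10071419  1.33587684  0.00730672  1.71066345 -0.05280849] [0.5616963  0.193499   0.32088894] [-0.30269222 -1.00904062 -3.89112921] 0.06471619810335252
(array([0.359, 0.124, 0.106]), array([-0.003, -0.005, -0.001]))
```

Emit:
jog_arm --rows '[[[0.1,0.04,0.02],[0,0,0]],[[0.2,0.07,0.05],[0,0,0]],[[0.3,0.1,0.08],[0,0,0]],[[0.34,0.12,0.1],[0,0,0]],[[0.34,0.12,0.1],[0,0,0]]]'

```text
t: 10.8
tool_pos: [0.5654, 0.2628, 0.2995]
orientation: [-1.867, -2.515, 0.003]
force: [0.7, -0.5, -3.7]
opening: 0.0644
gripper_force: 54.9
```

Emit:
jog_arm --rows '[[[0,0,0],[0,0,0]],[[0,0,0],[0,0,0]],[[0,0,0],[0,0,0]]]'

```text
t: 11.1
tool_pos: [0.5663, 0.2612, 0.3005]
orientation: [-1.871, -2.514, 0.001]
force: [-0.2, 0.8, -3.5]
opening: 0.0649
gripper_force: 54.9
```

```bash
python3 -c "
from h import *
s=robot.read_state();print(s['q'],s['tool_pos'],s['force'],s['opening']);print(plan((.5645,.2695,.30),RD))
o=[]
for n in('side','top'):
  c=imaging.read_camera(n); f=c['frame'][:,:,::-1]
  cv2.imwrite('pics/raw_%s4.png'%n,f)
  a=f[0:200,150:350] if n=='side' else f[110:310,100:300]
  o.append(cv2.resize(a,(400,400)))
cv2.imwrite('pics/both4.png',cv2.hconcat(o))"
```

```text
[0.34623339 0.18070427 1.28501334 0.00614172 1.68071819 0.0556212 ] [0.56628791 0.26117694 0.30052792] [-0.16470007  0.84592297 -3.49973614] 0.06485613372931037
(array([0.042, 0.003, 0.003]), array([-0.003, -0.004, -0.003]))
```

View pics/both4.png

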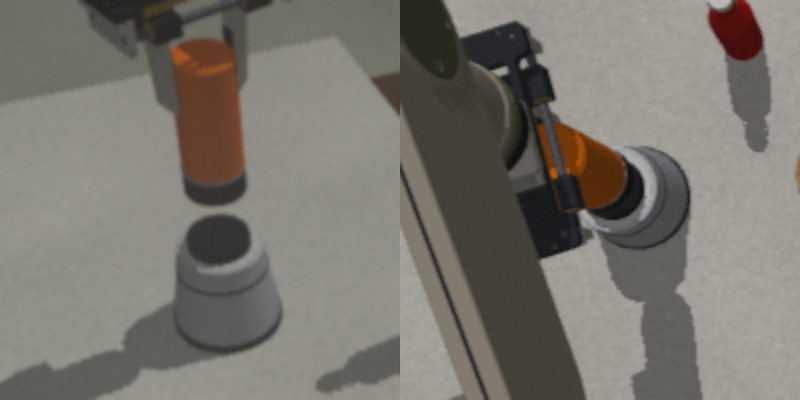

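The side view (left) shows the cup above the pad, with its bottom mid-line at about crop x 216 and the pad's at 219, both about 1 px of the raw frame apart. I'll measure the tilt and offset numerically.

```bash
python3 - <<'E'
from h import *
S=imaging.read_camera("side");T=imaging.read_camera("top");p=robot.read_state()["tool_pos"]
hsv=cv2.cvtColor(S["frame"],cv2.COLOR_RGB2HSV);H,s,V=[hsv[...,i].astype(int) for i in range(3)]
m=(H>3)&(H<18)&(s>110)
pts=[]
for v in range(48,88,3):
    u=np.where(m[v,220:290])[0]+220; pts.append((v,(u.min()+u.max())/2,u.max()-u.min()))
pts=np.array(pts);k=np.polyfit(pts[:,0],pts[:,1],1);print("mid line du/dv",k,pts[:,2])
a,b=[proj(S,p+[0,0,z]) for z in(.0,-.08)];print("expected du/dv",(b-a)[0]/(b-a)[1],"expected u at v=70",a[0]+(70-a[1])*(b-a)[0]/(b-a)[1],"meas",np.polyval(k,70))
# pad ellipses
for n,c,r in(("side",S,(slice(100,140),slice(230,290))),):
    mm=np.zeros(V.shape,bool);mm[r]=V[r]<60
    for q in blobs(mm,100):
        e=cv2.fitEllipse(q);print(n,e,"pad-centre predicted",proj(c,np.array([.5645,.2695,.126])))
E
```

```text
mid line du/dv [6.19047619e-02 2.50642857e+02] [29. 28. 29. 29. 30. 30. 30. 30. 30. 29. 29. 29. 28. 23.]
expected du/dv 0.1256801710467279 expected u at v=70 254.43143663739323 meas 254.9761904761905
side ((258.6145935058594, 119.69178771972656), (22.229698181152344, 29.935335159301758), 84.41104125976562) pad-centre predicted [258.84869013 117.02482579]
```

Emit:
jog_arm --rows '[[[0.02,0,0],[0,0,0]],[[0.04,0,0.05],[0,0,0]],[[0.04,0,0.12],[0,0,0]],[[0.04,0,0.2],[0,0,0]],[[0.04,0,0.26],[0,0,0]]]'

```text
t: 11.8
tool_pos: [0.5623, 0.2697, 0.2449]
orientation: [-1.868, -2.514, 0.006]
force: [0.5, 1.0, -5.0]
opening: 0.0648
gripper_force: 54.9
```

Emit:
jog_arm --rows '[[[0,0,0],[0,0,0]],[[0,0,0],[0,0,0]]]'

```text
t: 12.0
tool_pos: [0.5629, 0.2698, 0.2472]
orientation: [-1.869, -2.514, 0.004]
force: [0.3, 0.2, -4.1]
opening: 0.0646
gripper_force: 54.9
```

```bash
python3 -c "
from h import *
s=robot.read_state();print(s['q'],s['tool_pos'],s['force'],s['opening']);print(plan((.5645,.2695,.231),RD))
o=[]
for n in('side','top'):
  c=imaging.read_camera(n); f=c['frame'][:,:,::-1]
  a=f[40:190,170:320] if n=='side' else f[120:270,140:290]
  o.append(cv2.resize(a,(400,400)))
cv2.imwrite('pics/both5.png',cv2.hconcat(o))"
```

```text
[0.36094116 0.19216845 1.36809057 0.00630588 1.5881526  0.06858806] [0.56294142 0.26976788 0.24719969] [ 0.25664457  0.2332081  -4.05852758] 0.06457351487559826
(array([-0.004,  0.008,  0.081]), array([-0.005, -0.004, -0.003]))
```

View pics/both5.png

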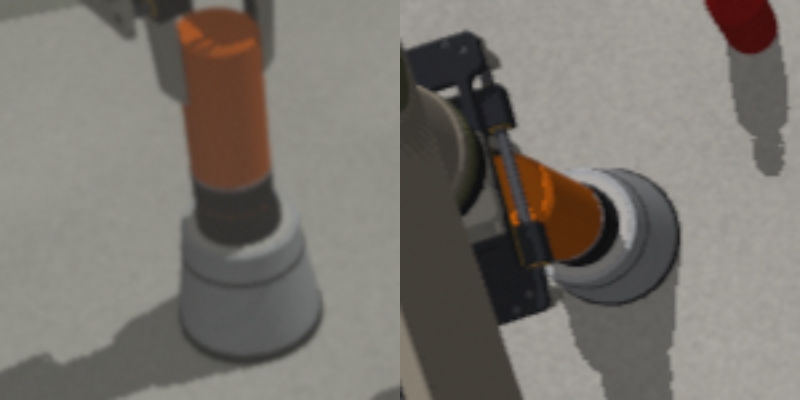

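Side view: the cap (crop x ≈ 234) sits just above the pad (≈ 239), concentric once the view's lean is allowed for. I'm descending slowly.

Emit:
jog_arm --rows '[[[0,0.008,0.02],[-0.005,-0.004,-0.003]],[[0,0.008,0.04],[-0.005,-0.004,-0.003]],[[0,0.008,0.055],[-0.005,-0.004,-0.003]],[[0,0.008,0.07],[-0.005,-0.004,-0.003]],[[0,0.008,0.07],[-0.005,-0.004,-0.003]]]'

```text
t: 12.6
tool_pos: [0.5643, 0.2704, 0.2331]
orientation: [1.868, 2.525, 0.001]
force: [0.2, -0.4, -4.1]
opening: 0.0649
gripper_force: 54.9
```

Emit:
jog_arm --rows '[[[0,0,0.015],[0,0,0]],[[0,0,0.03],[0,0,0]],[[0,0,0.04],[0,0,0]],[[0,0,0.04],[0,0,0]]]'

```text
t: 13.0
tool_pos: [0.565, 0.2705, 0.2268]
orientation: [1.867, 2.524, 0.003]
force: [-3.0, -1.5, 3.9]
opening: 0.0645
gripper_force: 54.9
```

Emit:
jog_arm --rows '[[[0,0,0.015],[0,0,0]],[[0,0,0.03],[0,0,0]],[[0,0,0.045],[0,0,0]],[[0,0,0.045],[0,0,0]]]'

```text
t: 13.4
tool_pos: [0.5651, 0.2705, 0.2183]
orientation: [1.867, 2.524, 0.004]
force: [-3.2, -2.2, 8.7]
opening: 0.0645
gripper_force: 54.9
```

Emit:
jog_arm --rows '[[[0,0,0.01],[0,0,0]],[[0,0,0.02],[0,0,0]],[[0,0,0.02],[0,0,0]]]'

```text
t: 13.7
tool_pos: [0.5653, 0.2704, 0.2166]
orientation: [1.866, 2.523, 0.006]
force: [-8.2, -5.5, 16.8]
opening: 0.0647
gripper_force: 55.0
```

Emit:
jog_arm --rows '[[[0,0,0.005],[0,0,0]],[[0,0,0.01],[0,0,0]],[[0,0,0.01],[0,0,0]],[[0,0,0.01],[0,0,0]],[[0,0,0.01],[0,0,0]]]'

```text
t: 14.2
tool_pos: [0.5655, 0.2704, 0.2164]
orientation: [1.866, 2.522, 0.007]
force: [-11.0, -7.3, 26.7]
opening: 0.0646
gripper_force: 55.1
```

```bash
python3 -c "
from h import *
s=robot.read_state();print(s['tool_pos'],s['force'],s['wrist_torque'])
o=[]
for n in('side','top'):
  c=imaging.read_camera(n); f=c['frame'][:,:,::-1]
  a=f[40:190,170:320] if n=='side' else f[120:270,140:290]
  o.append(cv2.resize(a,(400,400)))
cv2.imwrite('pics/both6.png',cv2.hconcat(o))"
```

```text
[0.56553341 0.27040344 0.21644743] [-11.01819462  -7.25258504  26.69723344] [-1.44849284  2.83933078  0.02756075]
```

View pics/both6.png

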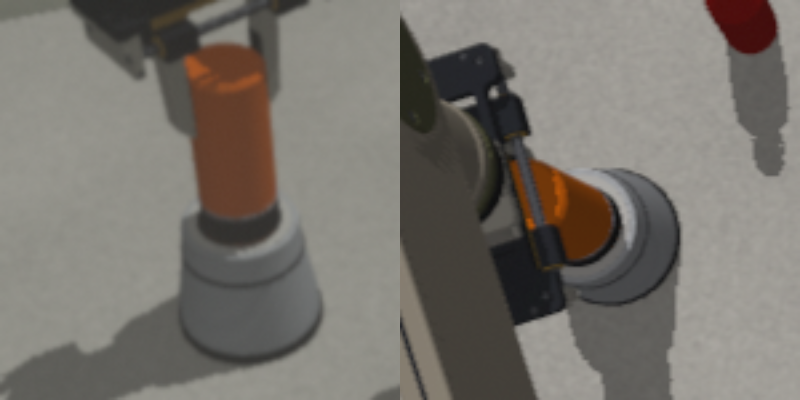

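The pad has gone into the base: the cap's foot now meets the silver rim, and the force has reached 27 N with no further travel. I'm holding.

Emit:
jog_arm --rows '[[[0,0,0],[0,0,0]],[[0,0,0],[0,0,0]],[[0,0,0],[0,0,0]],[[0,0,0],[0,0,0]],[[0,0,0],[0,0,0]]]'

```text
t: 14.8
tool_pos: [0.5655, 0.2704, 0.2164]
orientation: [1.866, 2.522, 0.007]
force: [-11.4, -6.3, 27.1]
opening: 0.0648
gripper_force: 55.1
```

Emit:
jog_arm --rows '[[[0,0,0],[0,0,0]],[[0,0,0],[0,0,0]],[[0,0,0],[0,0,0]],[[0,0,0],[0,0,0]],[[0,0,0],[0,0,0]]]'

```text
t: 15.3
tool_pos: [0.5655, 0.2704, 0.2165]
orientation: [1.866, 2.522, 0.007]
force: [-11.2, -6.1, 26.8]
opening: 0.0643
gripper_force: 55.1
```

Emit:
jog_arm --rows '[[[0,0,0],[0,0,0]],[[0,0,0],[0,0,0]],[[0,0,0],[0,0,0]],[[0,0,0],[0,0,0]],[[0,0,0],[0,0,0]]]'

```text
t: 15.8
tool_pos: [0.5655, 0.2704, 0.2165]
orientation: [1.866, 2.522, 0.007]
force: [-12.0, -6.3, 27.7]
opening: 0.0647
gripper_force: 55.1
```

Emit:
jog_arm --rows '[[[0,0,0],[0,0,0]],[[0,0,0],[0,0,0]],[[0,0,0],[0,0,0]],[[0,0,0],[0,0,0]],[[0,0,0],[0,0,0]]]'

```text
t: 16.3
tool_pos: [0.5655, 0.2704, 0.2165]
orientation: [1.866, 2.522, 0.007]
force: [-11.1, -5.8, 26.7]
opening: 0.0648
gripper_force: 55.1
```

Emit:
jog_arm --rows '[[[0,0,-0.02],[0,0,0]],[[0,0,-0.05],[0,0,0]],[[0,0,-0.08],[0,0,0]],[[0,0,-0.12],[0,0,0]],[[0,0,-0.16],[0,0,0]]]'

```text
t: 16.8
tool_pos: [0.5642, 0.2704, 0.2423]
orientation: [1.868, 2.526, 0.0]
force: [0.6, -1.0, -4.0]
opening: 0.0647
gripper_force: 54.9
```

Emit:
jog_arm --rows '[[[0,0,-0.06],[0,0,0]],[[0,0,-0.14],[0,0,0]],[[0,0,-0.22],[0,0,0]],[[0,0,-0.28],[0,0,0]],[[0,0,-0.28],[0,0,0]]]'

```text
t: 17.3
tool_pos: [0.5658, 0.2709, 0.3025]
orientation: [1.866, 2.523, 0.009]
force: [0.3, -0.3, -3.9]
opening: 0.0648
gripper_force: 54.9
```

```bash
python3 -c "
from h import *
s=robot.read_state();print(s['tool_pos'],s['force'],s['opening']);print(plan((.592,.0145,.16),RD))"
```

```text
[0.56577118 0.27093537 0.3024766 ] [ 0.25817888 -0.33198795 -3.91791887] 0.06480182830905788
(array([-1.264, -0.255,  0.711]), array([ 0.004, -0.   ,  0.   ]))
```

Emit:
jog_arm --rows '[[[-0.15,-0.03,0],[0,0,0]],[[-0.35,-0.07,0],[0,0,0]],[[-0.55,-0.11,0],[0,0,0]],[[-0.75,-0.15,0],[0,0,0]],[[-0.9,-0.18,0],[0,0,0]]]'

```text
t: 17.8
tool_pos: [0.5827, 0.0854, 0.2983]
orientation: [1.868, 2.524, 0.001]
force: [0.7, 0.2, -3.3]
opening: 0.0645
gripper_force: 54.9
```

Emit:
jog_arm --rows '[[[-0.15,-0.03,0.05],[0,0,0]],[[-0.25,-0.05,0.15],[0,0,0]],[[-0.33,-0.07,0.3],[0,0,0]],[[-0.36,-0.07,0.45],[0,0,0]],[[-0.36,-0.07,0.6],[0,0,0]]]'

```text
t: 18.3
tool_pos: [0.5906, 0.0136, 0.1774]
orientation: [1.869, 2.523, 0.002]
force: [-0.7, -0.3, -4.4]
opening: 0.0644
gripper_force: 54.9
```

Emit:
jog_arm --rows '[[[0,0,0],[0,0,0]],[[0,0,0],[0,0,0]],[[0,0,0],[0,0,0]]]'

```text
t: 18.6
tool_pos: [0.592, 0.0151, 0.1812]
orientation: [1.865, 2.523, 0.005]
force: [-0.1, 0.3, -3.3]
opening: 0.0646
gripper_force: 54.9
```

```bash
python3 -c "
from h import *
s=robot.read_state();print(s['tool_pos'],s['force'],s['opening']);print(plan((.592,.0145,.116),RD))
o=[]
for n in('side','top'):
  c=imaging.read_camera(n); f=c['frame'][:,:,::-1]
  a=f[90:290,210:410] if n=='side' else f[110:310,220:420]
  o.append(cv2.resize(a,(400,400)))
cv2.imwrite('pics/both7.png',cv2.hconcat(o))"
```

```text
[0.59199576 0.01506332 0.18124981] [-0.09439317  0.32818459 -3.32541891] 0.0646450248168148
(array([-0.002, -0.002,  0.326]), array([0.003, 0.001, 0.001]))
```

View pics/both7.png

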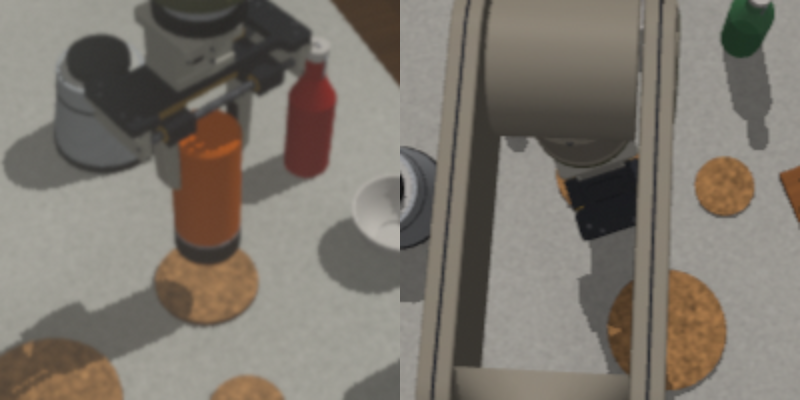

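The cup (cap centre at side crop (208,245)) hangs upright above the middle-sized coaster (centre (206,282)), and the bystanders are untouched. I'm lowering it.

Emit:
jog_arm --rows '[[[0,0,0.06],[0,0,0]],[[0,0,0.14],[0,0,0]],[[0,0,0.22],[0,0,0]],[[0,0,0.29],[0,0,0]],[[0,0,0.32],[0,0,0]]]'

```text
t: 19.2
tool_pos: [0.5891, 0.015, 0.1115]
orientation: [-1.867, -2.524, 0.002]
force: [-0.3, -0.7, -4.1]
opening: 0.0648
gripper_force: 54.9
```

Emit:
jog_arm --rows '[[[0,0,0.01],[0,0,0]],[[0,0,0.02],[0,0,0]],[[0,0,0.025],[0,0,0]],[[0,0,0.025],[0,0,0]]]'

```text
t: 19.6
tool_pos: [0.5915, 0.0148, 0.1109]
orientation: [1.867, 2.524, 0.003]
force: [-2.5, -0.3, -0.3]
opening: 0.0647
gripper_force: 54.9
```

Emit:
jog_arm --rows '[[[0,0,0.004],[0,0,0]],[[0,0,0.004],[0,0,0]],[[0,0,0.004],[0,0,0]]]' --squeeze 8

```text
t: 19.9
tool_pos: [0.5918, 0.0145, 0.1106]
orientation: [1.866, 2.523, 0.003]
force: [-2.6, -2.1, 5.9]
opening: 0.0654
gripper_force: 8.0
```

Emit:
jog_arm --rows '[[[0,0,0],[0,0,0]],[[0,0,0],[0,0,0]],[[0,0,0],[0,0,0]],[[0,0,0],[0,0,0]],[[0,0,0],[0,0,0]]]' --hand -1

```text
t: 20.4
tool_pos: [0.591, 0.015, 0.109]
orientation: [1.867, 2.525, 0.002]
force: [0.5, -1.0, 0.1]
opening: 0.0927
gripper_force: 0.0
```

Emit:
jog_arm --rows '[[[0,0,0],[0,0,0]],[[0,0,0],[0,0,0]],[[0,0,0],[0,0,0]]]'

```text
t: 20.7
tool_pos: [0.5909, 0.0149, 0.1091]
orientation: [1.867, 2.525, 0.002]
force: [0.1, -0.8, -0.6]
opening: 0.093
gripper_force: 0.0
```

Released. I'm retreating straight up.

Emit:
jog_arm --rows '[[[0,0,-0.05],[0,0,0]],[[0,0,-0.12],[0,0,0]],[[0,0,-0.2],[0,0,0]],[[0,0,-0.3],[0,0,0]],[[0,0,-0.4],[0,0,0]]]'

```text
t: 21.2
tool_pos: [0.5912, 0.0149, 0.1917]
orientation: [1.866, 2.524, 0.004]
force: [0.5, 0.0, 0.4]
opening: 0.0934
gripper_force: 0.0
```

Emit:
jog_arm --rows '[[[0,0,-0.15],[0,0,0]],[[0,0,-0.3],[0,0,0]],[[0,0,-0.4],[0,0,0]],[[0,0,-0.4],[0,0,0]],[[0,0,-0.4],[0,0,0]]]'

```text
t: 21.7
tool_pos: [0.5911, 0.0148, 0.2705]
orientation: [1.866, 2.523, 0.004]
force: [0.3, 0.1, 0.2]
opening: 0.0931
gripper_force: 0.0
```

```bash
python3 -c "
from h import *
c=imaging.read_camera('side');cv2.imwrite('pics/s8.png',c['frame'][:,:,::-1])
print(robot.read_state()['t'],[proj(c,np.array([.592,.0145,z])).round(1) for z in(.008,.158)])"
```

```text
21.75 [array([313.1, 229.6]), array([312.1, 181.2])]
```

View pics/s8.png

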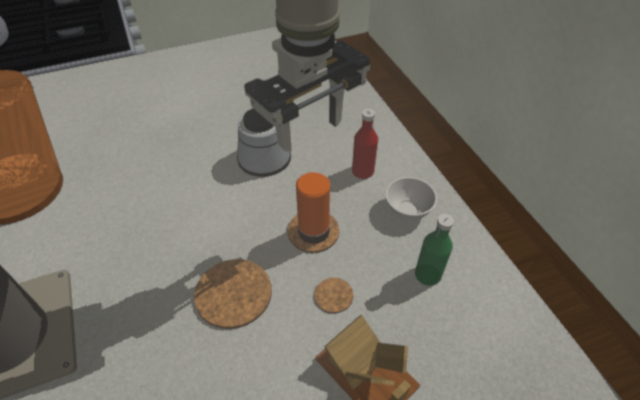

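The cup stands upright and centred on the middle coaster: its top is at (313,183) and the coaster centre at (313,231). The gripper is clear, the pad is up and the bystanders are in place.

```bash
python3 -c "
from plant import robot
print(robot.close_job())"
```

```text
the job is handed in; nothing more can be done
None
```

The cup was pressed on the drive pad to its stop for over two seconds, then stood upright and released on the middle-sized coaster; the job is handed in at about 22 s, with no verdict returned.

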